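# Sort the horn maker's small parts into their trays

## Robot

A 6-joint arm with a two-finger parallel gripper is mounted at the origin on the work surface. World frame = base frame: x ahead of the robot, y to its left, z up, the work surface at z = 0. Lengths are in m, angles in degrees, forces in N, time in s.
With the tool pointing down it reaches from about 0.35 to 0.875 m from the base axis. Payload 4.2 kg.
Tool frame: the origin (TCP) lies midway between the tips of the shut fingers; the grasp point (between the pads) lies r.pinch_z behind it (r.pinch_z is the distance from the TCP to the grasp point, in m); z points along the fingers, y is the direction in which the jaws open and shut (so a half turn about z gives the same grasp; the last joint's range is limited). The gripper opens to 87 mm and grips with 3 to 60 N. Pads are 19 mm wide; open, the fingers measure 117 mm over their backs; the gripper's body (75 mm by 190 mm) begins 51 mm behind the grasp point.
Start: joints at [-57.72, 22.042, 0.453, 0, -68.411, -14.817], TCP at [0.188, -0.596, 0.223] pointing down, gripper open.
Joint ranges: [-179.83, 179.83], [-69.29, 118.12], [-61.27, 80.66], [-181.25, 117.63], [-171.15, -9.14], [-177.46, 177.46]. Speed limits (degrees/s): [159.86, 159.86, 180, 180, 180, 180].

## Interface

Orientations are given as a 3x3 rotation matrix whose columns are the frame's x, y, z axes.
In Python, from station import r gives the robot as it stands. The module is installed in compiled form; this text tells all that it offers.
- The arm moves only by the tool play_rows, never from a script. Its argument "deltas" is a list of rows, each a list of 7 numbers: the shift along the tool's x, y, z in units of 25 mm (1.0 is 25 mm), then the turn, a rotation vector about the tool's x, y, z in units of 5 degrees (1.0 is 5 degrees), then the finger opening in mm, from 0 to 87. In form: [[tx, ty, tz, wx, wy, wz, fingers], ...]. A call has 1 to 12 rows; each row is the pose to reach, as a shift and turn from the pose commanded when the call began, along the tool's axes at that moment; what a row does not reach only later rows make up. A row lasts 1/10 s, in which the tool goes at most 50 mm and 8.59 degrees, less where a joint would pass 70% of its speed; a pose out of reach is approached as far as the arm can. A call with a gripper value outside its range is refused whole. The fingers move at their own pace and stop on an object; the grip force is fixed at half the most. Time passes only in rows, so rows that repeat a pose let the fingers close. It gives the time, the measured TCP pose, the force and the opening at its end, in the units of the state.
- r.sense(): the state, without advancing time (a new reading comes with each control period).
- r.capture(name): name is "side" or "top"; returns a dict with "pixels" (420x560x3 uint8, red, green, blue), "camera_matrix" (3x3 intrinsics, pixels), "k1" (the pictures are not rectified: a ray, as slopes to the right and down, at radius r is drawn at 1 + k1 r^2 times it, then the intrinsics apply), "R" (3x3) and "t" (3): a world point X has camera coordinates R X + t. Camera axes: x right, y down, z forward; pixel columns grow to the right and rows downward; lengths in m; the calibration is good to about 2 mm. A picture is of the moment at which its call begins. There is no depth.
- r.finish_job(): hands the job in, once; it reports no verdict.
Trained networks look in the newest picture that a camera, given by its name, has taken for a name from the list of things; names that differ only in an ending like _2 or _b are one class to them, and where a whole thing is asked for, a point or a joint stands for the part that bears it (a point fixed in the world has none). Each returns a list of dicts, best first, with "score" (0 to 1); they miss things now and then, are a little off and sometimes report something else, mostly with a low value. They report only what shows in the picture. A call takes as long as a camera call.
- r.spot_in(camera, target): "centre" ([x, y, z] in m, in world coordinates, good to about 4 mm: the middle of the surface that is visible of it).
- r.cut_out(camera, target): "region" (420x560 bool, what is visible of it).
The state is a dict: "time_s": time; "joints": joint angles; "joint_velocities": joint speeds; "effort": joint torques, N m; "tcp_pos": TCP position; "ee_rot": TCP orientation; "wrist_force": force on the tool from outside, world axes, zero at the start; "moment": the same for the moment, N m; "gripper_width": opening from 0.0 (shut) to 1.0 (fully open).
Only numpy, scipy, OpenCV 4.12 (cv2) and the standard library are available. Lean on these libraries where they do the work, as an engineer would, in place of code of your own. Each camera call takes 0.05 s, during which the arm holds its last target.

## Task

Sort the small horn parts on the bench: stand both wooden mouthpieces, cup end down, in the round dish, stand one brass sleeve upright in each of the two bays of the partitioned box, and lay the oblong foot lengthwise, rubber sole down, in the long narrow tray. All parts must end up let go, sitting flat on the floor of their tray; leave the wax tin and the glue jar where they are.

Things in the scene. Friction and masses are not known exactly. Their poses are not given: they have to be found in the camera images.
- mouthpiece_1: Turned wooden horn mouthpiece, standing on its wide cup end with the stem up: cup diameter 34 for the lowest 16 mm, narrowing to 18 at height 30, then a nearly straight stem tapering to diameter 14 at the top; 78 tall, about 30 g. Origin: centre of its underside (cup end); z up along the stem. Grip it by the stem.
- mouthpiece_2: A second mouthpiece, identical to mouthpiece_1.
- sleeve_1: Brass joint sleeve: a plain upright tube, outside diameter 44, bore 37, 50 tall, about 170 g. Origin: centre of its lower rim; z up along the tube.
- sleeve_2: A second brass sleeve, identical to sleeve_1.
- foot: Wooden horn foot: an oblong dark block with a thin black rubber sole underneath, 74 long (its x) by 28 wide (its y) by 42 tall (the top 8 mm is only 50 long), about 60 g. Origin: centre of its underside; z up.
- dish: Round dark wooden dish fixed to the bench: outside diameter 144, inside 134, floor 5 thick, rim 18 above the bench. Origin: centre of its underside; z up.
- box: Rectangular plywood box fixed to the bench, with one partition: outside 110 (its x) by 150 (its y), walls and floor 5 thick, walls and partition 18 above the bench. The 5 mm partition lies at y = 0 and runs along x, making two bays, each 100 (x) by 70 (y) inside, with their centres at y = -37.5 and y = +37.5. Origin: centre of its underside.
- long_tray: Long narrow wooden tray without partition, fixed to the bench: outside 72 (its x) by 170 (its y, lengthwise), inside 62 by 160, walls and floor 5 thick, rim 18 above the bench. Origin: centre of its underside.
- tin: Bystander: a low round metal wax tin, diameter 50, 24 tall, loose. Origin: centre of its underside. Leave it alone.
- glue_jar: Bystander: a small round pale glass glue jar with a grey cap, diameter 42, 72 tall, loose. Origin: centre of its underside. Leave it alone.

How it is judged:
By the outcome, as a careful person would: the job done as asked, in the order asked, and still so for the second after the job is handed in, with the robot touching nothing.
It also fails if it takes over 115 s, if anything falls off the work surface, if the arm or the gripper's body presses on something with over 40 N, if the wrist force passes 120 N, or if a joint passes its speed limit or range.

## Working session

There is one attempt and no reset: what is moved stays moved. The work goes in short steps, Python scripts to look and compute and a tool call to move; the robot and the scene stay as the last step left them, time stands still between calls to the robot, and variables do not carry over. Pictures are saved under pics/ and viewed, and the job is handed in when it is done.

Besides the shell and the picture viewer there is one more tool, called after ">>>" as a command line: name --pt "numbers of a row" for each row, then --argument value for the rest. play_rows: Moves the arm, as the interface text tells. Its arguments: {"type":"object","properties":{"deltas":{"type":"array","items":{"type":"array","items":{"type":"number"}}}},"required":["deltas"]}

```bash
mkdir -p pics; cat > h.py <<'E'
import numpy as np, cv2
from station import r
def cap(n,fn):
    c=r.capture(n); cv2.imwrite('pics/'+fn,c['pixels'][:,:,::-1]); return c
def ray(c,u,v):
    K=c['camera_matrix'];x=(u-K[0][2])/K[0][0];y=(v-K[1][2])/K[1][1]
    rd=np.hypot(x,y);s=rd
    for _ in range(30): s=rd/(1+c['k1']*s*s)
    f=s/rd if rd>0 else 1
    R=np.array(c['R']);t=np.array(c['t'])
    return -R.T@t, R.T@np.array([x*f,y*f,1])
def atz(c,u,v,z):
    o,d=ray(c,u,v); return o+d*(z-o[2])/d[2]
def proj(c,X):
    p=np.array(c['R'])@np.array(X)+np.array(c['t']);x,y=p[0]/p[2],p[1]/p[2];f=1+c['k1']*(x*x+y*y)
    K=c['camera_matrix'];return np.array([K[0][0]*x*f+K[0][2],K[1][1]*y*f+K[1][2]])
E
python3 - <<'E'
from h import *
for n in ['side','top']:
    c=cap(n,n+'0.png'); print(n,-np.array(c['R']).T@c['t'])
    for k in ['mouthpiece','sleeve','foot','dish','box','long_tray','tin','glue_jar']:
        for d in r.spot_in(n,k):
            print(k,np.round(d['centre'],3),round(d['score'],2),proj(c,d['centre']).round())
s=r.sense();print(r.pinch_z,s['time_s'],s['tcp_pos'],np.round(s['ee_rot'],3).tolist(),s['gripper_width'])
E
```

```text
side [-0.03575159 -0.5534141   0.60731965]
mouthpiece [ 0.436 -0.24   0.029] 0.73 [346. 285.]
mouthpiece [ 0.454 -0.12   0.03 ] 0.61 [299. 243.]
sleeve [0.441 0.215 0.032] 0.91 [178. 170.]
sleeve [0.448 0.101 0.035] 0.56 [215. 190.]
foot [0.456 0.32  0.027] 0.97 [156. 151.]
dish [ 0.598 -0.006  0.003] 0.96 [306. 195.]
dish [ 0.46  -0.331  0.022] 0.51 [403. 312.]
box [ 0.603 -0.266  0.004] 0.88 [416. 254.]
box [0.436 0.217 0.035] 0.49 [176. 169.]
long_tray [0.628 0.249 0.01 ] 0.85 [235. 142.]
tin [ 0.457 -0.329  0.022] 0.78 [401. 312.]
glue_jar [ 0.437 -0.015  0.045] 0.75 [251. 214.]
top [0.32751464 0.00125083 1.03723868]
mouthpiece [ 0.438 -0.226  0.026] 0.75 [399. 254.]
sleeve [0.446 0.228 0.04 ] 0.84 [170. 271.]
sleeve [0.455 0.118 0.039] 0.74 [226. 261.]
foot [0.464 0.326 0.042] 0.69 [119. 266.]
foot [ 0.597 -0.008  0.004] 0.18 [283. 190.]
dish [ 0.598 -0.009  0.004] 0.71 [283. 189.]
dish [ 0.472 -0.32   0.024] 0.37 [443. 233.]
box [ 0.608 -0.26   0.004] 0.61 [401. 174.]
box [ 0.444 -0.002  0.073] 0.22 [287. 259.]
long_tray [0.626 0.255 0.006] 0.58 [157. 188.]
tin [ 0.473 -0.319  0.025] 0.65 [442. 233.]
glue_jar [ 0.44  -0.002  0.072] 0.56 [287. 261.]
0.0187 0.9 [ 0.18758765 -0.59615297  0.22258988] [[-0.954, -0.3, 0.0], [-0.3, 0.954, -0.0], [-0.0, -0.0, -1.0]] 1.0009563785324165
```

View pics/top0.png

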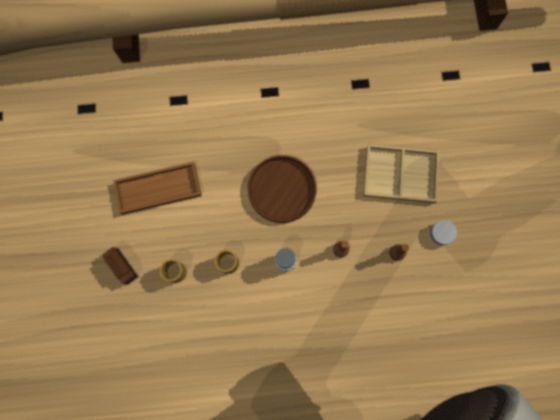

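View pics/side0.png

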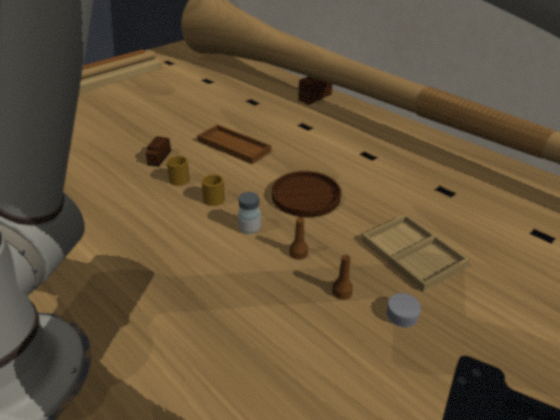

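The top view shows everything standing in a row: foot (119,266), sleeves (172,271) and (227,261), jar (286,260), mouthpieces (341,248) and (398,252), and tin (444,233). The trays sit behind them: long tray (157,188), dish (283,190) and box (401,174). Next I'll fit the known shapes to the silhouettes.

```bash
cat > fit.py <<'E'
from h import *
from scipy.optimize import minimize
def ring(d,z,n=40):
    a=np.linspace(0,2*np.pi,n,endpoint=False);return np.c_[d/2*np.cos(a),d/2*np.sin(a),0*a+z]
def blk(x,y,z0,z1): return np.array([[i*x/2,j*y/2,k] for i in(-1,1) for j in(-1,1) for k in (z0,z1)])
V=np.vstack
M={'mouthpiece':[V([ring(.034,0),ring(.034,.016)]),V([ring(.034,.016),ring(.018,.030)]),V([ring(.018,.03),ring(.014,.078)])],
'sleeve':[V([ring(.044,0),ring(.044,.05)])],
'foot':[blk(.074,.028,0,.034),blk(.05,.028,.034,.042),],
'dish':[V([ring(.144,0),ring(.144,.018)])],'box':[blk(.11,.15,0,.018)],'long_tray':[blk(.072,.17,0,.018)],
'tin':[V([ring(.05,0),ring(.05,.024)])],'glue_jar':[V([ring(.042,0),ring(.042,.072)])]}
S=4
def render(c,parts,T):
    m=np.zeros((420*S,560*S),np.uint8)
    for P in parts:
        X=P@T[:3,:3].T+T[:3,3]
        p=np.array([proj(c,x) for x in X])
        h=cv2.convexHull(((p+.5)*S-.5).round().astype(np.int32)); cv2.fillConvexPoly(m,h,1)
    return m
def fit(kind,obs,x0,y0,yaw0=None,z=0):
    """obs: list of (cam, mask)"""
    obs=[(c,cv2.resize(m.astype(np.uint8),None,fx=S,fy=S,interpolation=cv2.INTER_NEAREST)) for c,m in obs]
    def cost(p):
        a=p[2]*.1 if len(p)>2 else 0
        T=np.eye(4);T[:2,:2]=[[np.cos(a),-np.sin(a)],[np.sin(a),np.cos(a)]];T[:3,3]=[p[0]*.01,p[1]*.01,z]
        e=0
        for c,m in obs:
            g=render(c,M[kind],T);e+=1-(g&m).sum()/max(1,(g|m).sum())
        return e/len(obs)
    p0=[x0*100,y0*100]+([yaw0*10] if yaw0 is not None else [])
    n=len(p0);sim=np.array([p0]+[[p0[j]+(1. if j==i else 0) for j in range(n)] for i in range(n)])
    s=minimize(cost,p0,method='Nelder-Mead',options=dict(initial_simplex=sim,xatol=.01,fatol=1e-4))
    o=[s.x[0]*.01,s.x[1]*.01]+([s.x[2]*.1] if n>2 else [])
    return o,s.fun
E
cat > run1.py <<'E'
from fit import *
C={n:r.capture(n) for n in('side','top')}
G={'mouthpiece':[(.436,-.24),(.454,-.12)],'sleeve':[(.441,.22),(.45,.11)],'foot':[(.455,.325,-.3+np.pi/2*0)],'dish':[(.598,-.008)],'box':[(.605,-.262,-.05)],'long_tray':[(.626,.252,.1)],'tin':[(.465,-.325)],'glue_jar':[(.438,-.008)]}
for k,gs in G.items():
    R={n:r.cut_out(n,k) for n in C}
    for g in gs:
        obs={}
        for n,c in C.items():
            uv=proj(c,[g[0],g[1],.02]);best=None
            for d in R[n]:
                ys,xs=np.nonzero(d['region'])
                if len(xs)==0: continue
                dd=np.hypot(xs.mean()-uv[0],ys.mean()-uv[1])
                if dd<20 and (best is None or dd<best[0]): best=(dd,d['region'],d['score'])
            if best: obs[n]=(c,best[1])
        for sel in (['side'],['top'],['side','top']):
            if all(s in obs for s in sel):
                yaws=[None] if len(g)<3 else [g[2]]+([g[2]+.9,g[2]-.9] if k=='foot' else [])
                b=min((fit(k,[obs[s] for s in sel],g[0],g[1],y) for y in yaws),key=lambda q:q[1])
                print(k,sel,np.round(b[0],4),round(b[1],3))
E
python3 run1.py
python3 - <<'E'
from h import *
im=cv2.imread('pics/top0.png')
cv2.imwrite('pics/t_crop.png',cv2.resize(im[220:300,90:290],None,fx=4,fy=4,interpolation=cv2.INTER_CUBIC))
cv2.imwrite('pics/t_crop2.png',cv2.resize(im[140:300,300:460],None,fx=3.7,fy=3.7,interpolation=cv2.INTER_CUBIC))
E
```

```text
mouthpiece ['side'] [ 0.4408 -0.2291] 0.061
mouthpiece ['side'] [ 0.4623 -0.1142] 0.083
mouthpiece ['top'] [ 0.4615 -0.1143] 0.11
mouthpiece ['side', 'top'] [ 0.4617 -0.1144] 0.101
sleeve ['side'] [0.4439 0.2235] 0.11
sleeve ['top'] [0.4469 0.2237] 0.385
sleeve ['side', 'top'] [0.4466 0.2241] 0.254
sleeve ['side'] [0.4552 0.1167] 0.053
sleeve ['top'] [0.4541 0.118 ] 0.381
sleeve ['side', 'top'] [0.4544 0.1172] 0.228
foot ['side'] [0.4689 0.3325 0.6034] 0.046
foot ['top'] [0.4697 0.3326 0.5792] 0.058
foot ['side', 'top'] [0.4694 0.3326 0.5913] 0.053
dish ['side'] [ 0.5989 -0.0059] 0.06
dish ['top'] [ 0.5998 -0.0055] 0.026
dish ['side', 'top'] [ 0.5999 -0.0055] 0.044
box ['side'] [ 0.6057 -0.2592 -0.2046] 0.022
box ['top'] [ 0.608  -0.2572 -0.187 ] 0.028
box ['side', 'top'] [ 0.6067 -0.2582 -0.1966] 0.036
long_tray ['side'] [0.6251 0.2525 0.1452] 0.05
long_tray ['top'] [0.6256 0.2529 0.1486] 0.024
long_tray ['side', 'top'] [0.6255 0.2532 0.1419] 0.039
tin ['side'] [ 0.4718 -0.3242] 0.077
glue_jar ['side'] [0.4472 0.0012] 0.118
glue_jar ['top'] [0.4457 0.0018] 0.092
glue_jar ['side', 'top'] [0.4461 0.0012] 0.113
```

```bash
python3 - <<'E'
from fit import *
F=[('mouthpiece',.4408,-.2291,0),('mouthpiece',.4617,-.1143,0),('sleeve',.445,.2237,0),('sleeve',.4548,.1172,0),('foot',.4694,.3326,.59),('dish',.5998,-.0056,0),('box',.607,-.258,-.195),('long_tray',.6255,.253,.145),('tin',.4718,-.3242,0),('glue_jar',.4465,.0013,0)]
for n in('side','top'):
    c=r.capture(n);im=cv2.resize(c['pixels'][:,:,::-1],None,fx=4,fy=4,interpolation=cv2.INTER_CUBIC)
    for k,x,y,a in F:
        T=np.eye(4);T[:2,:2]=[[np.cos(a),-np.sin(a)],[np.sin(a),np.cos(a)]];T[:2,3]=x,y
        cs,_=cv2.findContours(render(c,M[k],T),cv2.RETR_EXTERNAL,cv2.CHAIN_APPROX_NONE);cv2.drawContours(im,cs,-1,(0,255,0),1)
    if n=='top': im=im[560:1180,360:1900]
    else: im=im[450:1350,500:1900]
    cv2.imwrite(f'pics/ov_{n}.png',cv2.resize(im,None,fx=.52 if n=='top' else .57,fy=.52 if n=='top' else .57,interpolation=cv2.INTER_AREA))
E
```

```text
(no output)
```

View pics/ov_top.png

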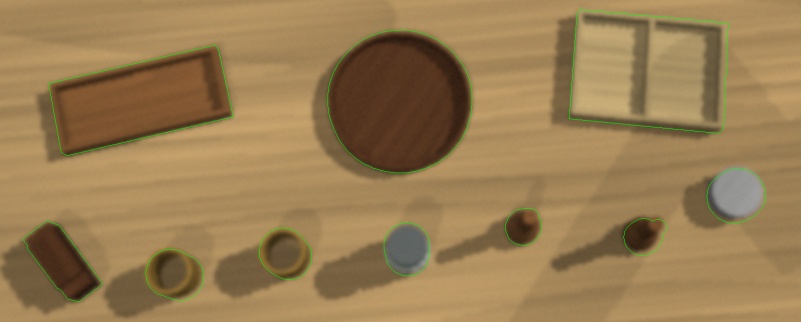

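View pics/ov_side.png

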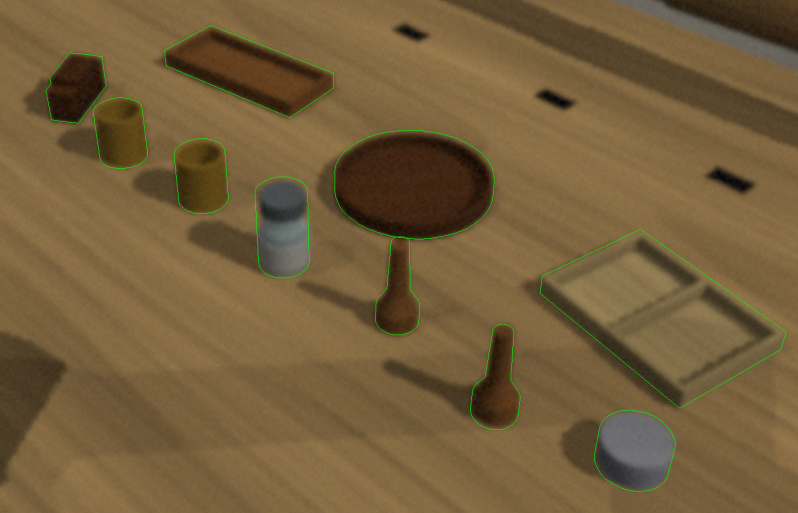

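Both overlays match the outlines closely, to within about 2 mm. I'll start with mouthpiece_1: move above it and square the tool to the world axes.

>>> play_rows --pt "-2 1.5 0.5 0 0 0.5 70" --pt "-14.07 10.97 3.3 0 0 3.49 70" --pt "-14.07 10.97 3.3 0 0 3.49 70" --pt "-14.07 10.97 3.3 0 0 3.49 70" --pt "-14.07 10.97 3.3 0 0 3.49 70" --pt "-14.07 10.97 3.3 0 0 3.49 70" --pt "-14.07 10.97 3.3 0 0 3.49 70" --pt "-14.07 10.97 3.3 0 0 3.49 70" --pt "-14.07 10.97 3.3 0 0 3.49 70" --pt "-14.07 10.97 3.3 0 0 3.49 70" --pt "-14.07 10.97 3.3 0 0 3.49 70" --pt "-14.07 10.97 3.3 0 0 3.49 70"

```text
time_s: 3.1
tcp_pos: [0.4406, -0.2294, 0.1402]
ee_rot: [[-1.0, -0.0, -0.0], [-0.0, 1.0, -0.0], [0.0, -0.0, -1.0]]
wrist_force: [-0.3, 0.4, 0.1]
gripper_width: 0.807
```

```bash
cat > st.py <<'E'
from h import *
s=r.sense();R=np.array(s['ee_rot']);print(round(s['time_s'],2),np.round(s['tcp_pos'],4),np.round(R,3).tolist(),'jawyaw',np.degrees(np.arctan2(R[1,1],R[0,1])).round(2),np.round(s['joints'],1),round(s['gripper_width']*87,1),np.round(s['wrist_force'],1))
E
python3 st.py
```

```text
3.1 [ 0.4406 -0.2294  0.1402] [[-1.0, -0.0, -0.0], [-0.0, 1.0, -0.0], [0.0, -0.0, -1.0]] jawyaw 90.0 [ -8.7  14.3 -24.    0.  -51.7 -81.3] 70.2 [-0.3  0.4  0.1]
```

>>> play_rows --pt "0 0 1.5 0 0 0 60" --pt "0 0 3 0 0 0 50" --pt "0 0 4.16 0 0 0 40" --pt "0 0 4.16 0 0 0 40" --pt "0 0 4.16 0 0 0 0" --pt "0 0 4.16 0 0 0 0" --pt "0 0 4.16 0 0 0 0" --pt "0 0 4.16 0 0 0 0" --pt "0 0 4.16 0 0 0 0" --pt "0 0 4.16 0 0 0 0"

```text
time_s: 4.1
tcp_pos: [0.4418, -0.2291, 0.0373]
ee_rot: [[-1.0, -0.001, 0.002], [-0.001, 1.0, -0.001], [-0.002, -0.001, -1.0]]
wrist_force: [-0.3, 1.0, 6.9]
gripper_width: 0.179
```

>>> play_rows --pt "0 0 -1 0 0 0 0" --pt "0 0 -2.4 0 0 0 0" --pt "-0.6 0.7 -2.6 0 0 0 0" --pt "-1.5 1.8 -2.6 0 0 0 0" --pt "-2.6 3.1 -2.6 0 0 0 0" --pt "-3.7 4.4 -2.6 0 0 0 0" --pt "-4.8 5.7 -2.6 0 0 0 0" --pt "-5.9 7.0 -2.6 0 0 0 0" --pt "-6.8 8.1 -2.6 0 0 0 0" --pt "-7.3 8.7 -2.6 0 0 0 0" --pt "-7.49 8.93 -2.6 0 0 0 0" --pt "-7.49 8.93 -2.6 0 0 0 0"

```text
time_s: 5.3
tcp_pos: [0.6278, -0.0052, 0.1005]
ee_rot: [[-1.0, -0.001, -0.001], [-0.001, 1.0, -0.0], [0.001, -0.0, -1.0]]
wrist_force: [-0.4, -0.3, -0.9]
gripper_width: 0.178
```

```bash
python3 st.py; python3 -c "
from h import *
c=cap('side','s1.png')
im=cv2.imread('pics/s1.png');cv2.imwrite('pics/s1c.png',cv2.resize(im[60:260,200:400],None,fx=3,fy=3))"
```

```text
5.3 [ 0.6278 -0.0052  0.1005] [[-1.0, -0.001, -0.001], [-0.001, 1.0, -0.0], [0.001, -0.0, -1.0]] jawyaw 90.07 [  14.3   28.4   -8.1   -0.   -53.6 -104.2] 15.4 [-0.4 -0.3 -0.9]
```

View pics/s1c.png

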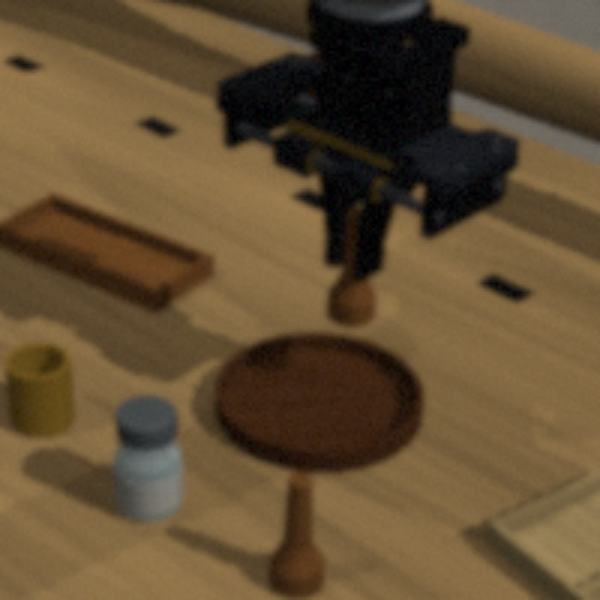

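The mouthpiece is hanging straight over the dish, with its cup at crop (352,300). Lowering it now.

>>> play_rows --pt "0 0 0.8 0 0 0 0" --pt "0 0 1.6 0 0 0 0" --pt "0 0 2.0 0 0 0 0" --pt "0 0 2.3 0 0 0 0" --pt "0 0 2.3 0 0 0 0" --pt "0 0 2.3 0 0 0 0"

```text
time_s: 5.95
tcp_pos: [0.6284, -0.0059, 0.0442]
ee_rot: [[-1.0, -0.0, 0.001], [-0.0, 1.0, 0.0], [-0.001, 0.0, -1.0]]
wrist_force: [-0.5, -0.2, 0.8]
gripper_width: 0.176
```

>>> play_rows --pt "0 0 0.03 0 0 0 0" --pt "0 0 0.06 0 0 0 0" --pt "0 0 0.06 0 0 0 0"

```text
time_s: 6.25
tcp_pos: [0.6283, -0.0056, 0.0425]
ee_rot: [[-1.0, -0.0, 0.001], [-0.0, 1.0, 0.0], [-0.001, 0.0, -1.0]]
wrist_force: [-0.2, -0.2, 0.0]
gripper_width: 0.182
```

>>> play_rows --pt "0 0 0 0 0 0 25" --pt "0 0 0 0 0 0 45" --pt "0 0 0 0 0 0 45" --pt "0 0 -1 0 0 0 45" --pt "0 0 -2.6 0 0 0 50" --pt "0 0 -3.4 0 0 0 50" --pt "6.67 -4.35 -3.4 0 0 0 50" --pt "6.67 -4.35 -3.4 0 0 0 50" --pt "6.67 -4.35 -3.4 0 0 0 50" --pt "6.67 -4.35 -3.4 0 0 0 50" --pt "6.67 -4.35 -3.4 0 0 0 50" --pt "6.67 -4.35 -3.4 0 0 0 50"

```text
time_s: 7.45
tcp_pos: [0.461, -0.1151, 0.1277]
ee_rot: [[-1.0, 0.001, 0.002], [0.001, 1.0, -0.0], [-0.002, -0.0, -1.0]]
wrist_force: [0.2, -0.1, 0.5]
gripper_width: 0.571
```

```bash
python3 st.py; python3 -c "
from h import *
c=cap('side','s2.png')
im=cv2.imread('pics/s2.png');cv2.imwrite('pics/s2c.png',cv2.resize(im[100:300,200:400],None,fx=3,fy=3))"
```

```text
7.45 [ 0.461  -0.1151  0.1277] [[-1.0, 0.001, 0.002], [0.001, 1.0, -0.0], [-0.002, -0.0, -1.0]] jawyaw 89.96 [  5.6  13.1 -27.8   0.  -48.9 -95.7] 49.6 [ 0.2 -0.1  0.5]
```

View pics/s2c.png

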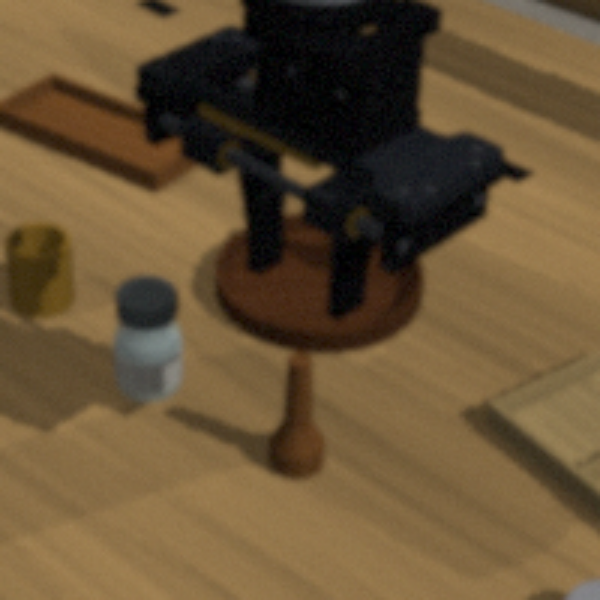

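The open fingers straddle the stem of mouthpiece_2, seen at crop (300,370). Descending and closing.

>>> play_rows --pt "0 0 1.2 0 0 0 50" --pt "0 0 2.6 0 0 0 50" --pt "0 0 3.66 0 0 0 40" --pt "0 0 3.66 0 0 0 40" --pt "0 0 3.66 0 0 0 0" --pt "0 0 3.66 0 0 0 0" --pt "0 0 3.66 0 0 0 0" --pt "0 0 3.66 0 0 0 0" --pt "0 0 3.66 0 0 0 0" --pt "0 0 3.66 0 0 0 0"

```text
time_s: 8.5
tcp_pos: [0.4622, -0.1145, 0.0365]
ee_rot: [[-1.0, -0.001, 0.002], [-0.001, 1.0, -0.0], [-0.002, -0.0, -1.0]]
wrist_force: [-0.8, -0.6, 4.6]
gripper_width: 0.18
```

```bash
python3 -c "
from h import *
c=cap('top','t2.png')
im=cv2.imread('pics/t2.png');cv2.imwrite('pics/t2c.png',cv2.resize(im[120:280,220:420],None,fx=4,fy=4))"
```

```text
(no output)
```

View pics/t2c.png

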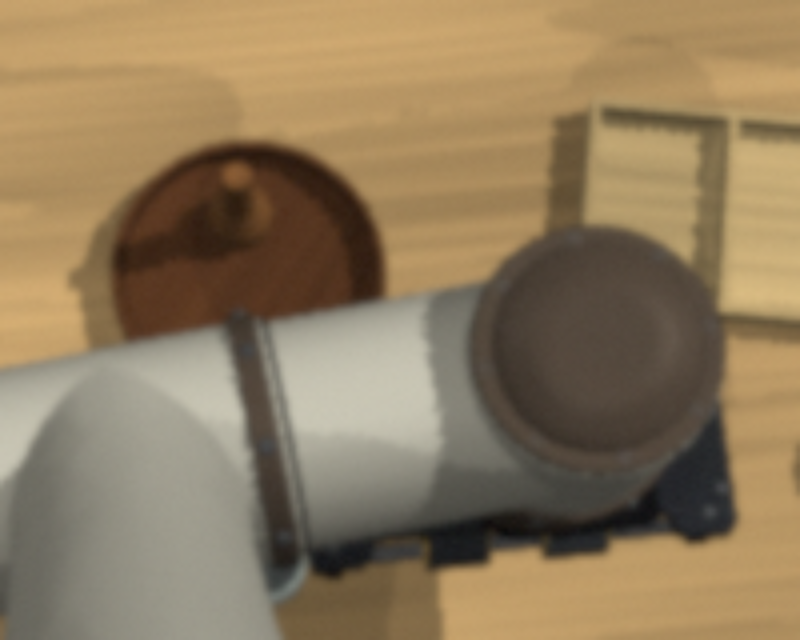

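Mouthpiece_1 stands upright in the dish, at crop (235,210). Carrying mouthpiece_2 over.

>>> play_rows --pt "0 0 -1 0 0 0 0" --pt "0 0 -2.4 0 0 0 0" --pt "-0.5 0.5 -2.6 0 0 0 0" --pt "-1.4 1.4 -2.6 0 0 0 0" --pt "-2.5 2.5 -2.6 0 0 0 0" --pt "-3.4 3.35 -2.6 0 0 0 0" --pt "-4.1 4.05 -2.6 0 0 0 0" --pt "-4.42 4.35 -2.6 0 0 0 0" --pt "-4.42 4.35 -1.8 0 0 0 0" --pt "-4.42 4.35 -0.9 0 0 0 0" --pt "-4.42 4.35 -0.32 0 0 0 0" --pt "-4.42 4.35 -0.28 0 0 0 0"

```text
time_s: 9.75
tcp_pos: [0.5704, -0.0062, 0.0408]
ee_rot: [[-1.0, 0.0, -0.004], [0.0, 1.0, -0.001], [0.004, -0.001, -1.0]]
wrist_force: [-0.4, -0.0, 1.3]
gripper_width: 0.183
```

>>> play_rows --pt "0 0 0.02 0 0 0 0" --pt "0 0 0.06 0 0 0 0" --pt "0 0 0.06 0 0 0 0"

```text
time_s: 10.05
tcp_pos: [0.5716, -0.0058, 0.0411]
ee_rot: [[-1.0, 0.0, 0.0], [0.0, 1.0, 0.0], [-0.0, 0.0, -1.0]]
wrist_force: [0.7, 0.3, -0.7]
gripper_width: 0.181
```

>>> play_rows --pt "0 0 0 0 0 0 25" --pt "0 0 0 0 0 0 45" --pt "0 0 0 0 0 0 45" --pt "0 0 -1 0 0 0 45" --pt "0 0 -2.6 0 0 0 50" --pt "0 0 -3.6 0 0 0 60" --pt "0 0 -4 0 0 0 80" --pt "4.68 4.92 -4 0 0 5 80" --pt "4.68 4.92 -4 0 0 10 80" --pt "4.68 4.92 -4 0 0 20.2 80" --pt "4.68 4.92 -4 0 0 20.2 80" --pt "4.68 4.92 -4 0 0 20.2 80"

```text
time_s: 11.25
tcp_pos: [0.4517, 0.1187, 0.1404]
ee_rot: [[-0.761, 0.649, -0.002], [0.649, 0.761, -0.0], [0.001, -0.002, -1.0]]
wrist_force: [2.1, -0.9, -0.0]
gripper_width: 0.915
```

```bash
python3 st.py; cat > go.py <<'E'
import sys
from h import *
x,y,z,yaw=map(float,sys.argv[1:])
s=r.sense();R=np.array(s['ee_rot']);d=R.T@(np.array([x,y,z])-s['tcp_pos'])/.025
cy=np.degrees(np.arctan2(R[1,1],R[0,1]));w=-((yaw-cy+180)%360-180)/5
print('shift',d.round(2),'wz',round(w,2))
E
python3 go.py .4548 .1172 .14 -11.2
```

```text
11.25 [0.4517 0.1187 0.1404] [[-0.761, 0.649, -0.002], [0.649, 0.761, -0.0], [0.001, -0.002, -1.0]] jawyaw 49.52 [ 3.470e+01  1.160e+01 -2.770e+01 -1.000e-01 -5.080e+01 -1.651e+02] 79.6 [ 2.1 -0.9 -0. ]
shift [-0.13  0.03  0.02] wz 12.14
```

>>> play_rows --pt "-0.13 0.03 0 0 0 -12 80" --pt "-0.13 0.03 0 0 0 -12 80" --pt "-0.13 0.03 0 0 0 -12 80" --pt "-0.13 0.03 0 0 0 -12 80" --pt "-0.13 0.03 0 0 0 -12 80" --pt "-0.13 0.03 0 0 0 -12 80" --pt "-0.13 0.03 0 0 0 -12 80" --pt "-0.13 0.03 0 0 0 -12 80"

```text
time_s: 12.05
tcp_pos: [0.4571, 0.1155, 0.1403]
ee_rot: [[-0.942, -0.336, -0.002], [-0.336, 0.942, -0.001], [0.002, -0.0, -1.0]]
wrist_force: [0.1, -0.0, -0.2]
gripper_width: 0.918
```

```bash
python3 st.py; python3 go.py .4548 .1172 .14 168.8
```

```text
12.05 [0.4571 0.1155 0.1403] [[-0.942, -0.336, -0.002], [-0.336, 0.942, -0.001], [0.002, -0.0, -1.0]] jawyaw 109.62 [  34.    12.   -27.2   -0.   -50.9 -104.3] 79.9 [ 0.1 -0.  -0.2]
shift [0.06 0.1  0.01] wz -11.84
```

>>> play_rows --pt "0.06 0.1 0 0 0 -11.84 75" --pt "0.06 0.1 0 0 0 -11.84 75" --pt "0.06 0.1 0 0 0 -11.84 75" --pt "0.06 0.1 0 0 0 -11.84 75" --pt "0.06 0.1 0 0 0 -11.84 75" --pt "0.06 0.1 0 0 0 -11.84 75" --pt "0.06 0.1 0 0 0 -11.84 75" --pt "0.06 0.1 0 0 0 -11.84 75" --pt "0.06 0.1 0 0 0 -11.84 75"

```text
time_s: 12.95
tcp_pos: [0.4552, 0.1175, 0.1407]
ee_rot: [[-0.198, -0.98, -0.001], [-0.98, 0.198, -0.0], [0.0, 0.001, -1.0]]
wrist_force: [0.4, 0.0, 0.2]
gripper_width: 0.863
```

```bash
python3 st.py; python3 go.py .4548 .1172 .018 168.8;python3 -c "
from h import *
c=cap('side','s3.png')
im=cv2.imread('pics/s3.png');cv2.imwrite('pics/s3c.png',cv2.resize(im[80:280,130:350],None,fx=3,fy=3))"
```

```text
12.95 [0.4552 0.1175 0.1407] [[-0.198, -0.98, -0.001], [-0.98, 0.198, -0.0], [0.0, 0.001, -1.0]] jawyaw 168.58 [ 34.3  11.8 -27.4  -0.  -50.9 -45.7] 75.1 [0.4 0.  0.2]
shift [0.01 0.01 4.91] wz -0.04
```

View pics/s3c.png

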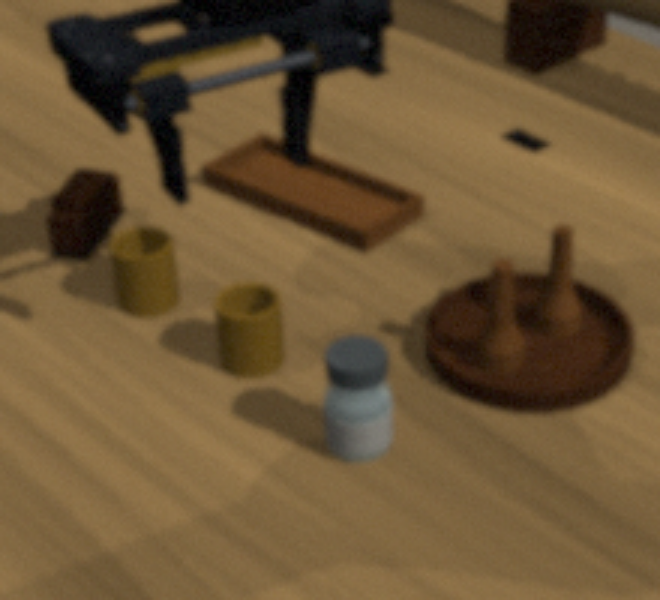

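Both mouthpieces stand in the dish, at crop (503,310) and (562,280). The fingers are above the near sleeve.

>>> play_rows --pt "0 0 1.2 0 0 0 75" --pt "0 0 2.8 0 0 0 75" --pt "0 0 4.2 0 0 0 75" --pt "0 0 4.9 0 0 0 75" --pt "0 0 4.9 0 0 0 75" --pt "0 0 4.9 0 0 0 40" --pt "0 0 4.9 0 0 0 30" --pt "0 0 4.9 0 0 0 30" --pt "0 0 4.9 0 0 0 30" --pt "0 0 4.9 0 0 0 30" --pt "0 0 4.9 0 0 0 30"

```text
time_s: 14.1
tcp_pos: [0.4554, 0.1177, 0.0192]
ee_rot: [[-0.193, -0.981, 0.0], [-0.981, 0.193, 0.0], [-0.0, -0.0, -1.0]]
wrist_force: [-1.8, 1.3, 5.3]
gripper_width: 0.493
```

```bash
python3 st.py; python3 - <<'E'
from h import *
a=-.195;X=np.array([np.cos(a),np.sin(a)]);Y=np.array([-np.sin(a),np.cos(a)])
for s in(1,-1): print(np.array([.607,-.258])+s*.0385*Y)
E
python3 go.py .6145 -.2202 .118 168.8;
```

```text
14.1 [0.4554 0.1177 0.0192] [[-0.193, -0.981, 0.0], [-0.981, 0.193, 0.0], [-0.0, -0.0, -1.0]] jawyaw 168.86 [ 34.3  22.6 -35.1  -0.  -32.3 -45.5] 42.9 [-1.8  1.3  5.3]
[ 0.61446001 -0.22022966]
[ 0.59953999 -0.29577034]
shift [12.03 -8.85 -3.95] wz 0.01
```

>>> play_rows --pt "0 0 -0.8 0 0 0 30" --pt "0 0 -2.2 0 0 0 30" --pt "0 0 -3.4 0 0 0 30" --pt "0.4 -0.3 -3.95 0 0 0 30" --pt "1.2 -0.9 -3.95 0 0 0 30" --pt "2.4 -1.75 -3.95 0 0 0 30" --pt "3.8 -2.8 -3.95 0 0 0 30" --pt "5.2 -3.8 -3.95 0 0 0 30" --pt "6.6 -4.85 -3.95 0 0 0 30" --pt "8.0 -5.9 -3.95 0 0 0 30" --pt "9.4 -6.9 -3.95 0 0 0 30" --pt "10.5 -7.72 -3.95 0 0 0 30"

```text
time_s: 15.3
tcp_pos: [0.5942, -0.1795, 0.1163]
ee_rot: [[-0.195, -0.981, -0.001], [-0.981, 0.195, 0.0], [-0.0, 0.001, -1.0]]
wrist_force: [-0.3, 1.0, -1.3]
gripper_width: 0.495
```

>>> play_rows --pt "0.8 -0.6 0 0 0 0 30" --pt "1.3 -0.95 0 0 0 0 30" --pt "1.53 -1.13 0 0 0 0 30" --pt "1.53 -1.13 0 0 0 0 30" --pt "1.53 -1.13 0 0 0 0 30"

```text
time_s: 15.8
tcp_pos: [0.6139, -0.2193, 0.1172]
ee_rot: [[-0.193, -0.981, -0.001], [-0.981, 0.193, 0.0], [-0.0, 0.001, -1.0]]
wrist_force: [0.2, -0.3, -1.1]
gripper_width: 0.489
```

```bash
python3 st.py;python3 go.py .6145 -.2202 .0262 168.8;python3 -c "
from h import *
c=cap('side','s4.png')
im=cv2.imread('pics/s4.png');cv2.imwrite('pics/s4c.png',cv2.resize(im[120:320,270:490],None,fx=3,fy=3))"
```

```text
15.8 [ 0.6139 -0.2193  0.1172] [[-0.193, -0.981, -0.001], [-0.981, 0.193, 0.0], [-0.0, 0.001, -1.0]] jawyaw 168.89 [ -5.5  29.5  -3.4  -0.  -57.2  -5.6] 42.6 [ 0.2 -0.3 -1.1]
shift [ 0.03 -0.03  3.64] wz 0.02
```

View pics/s4c.png

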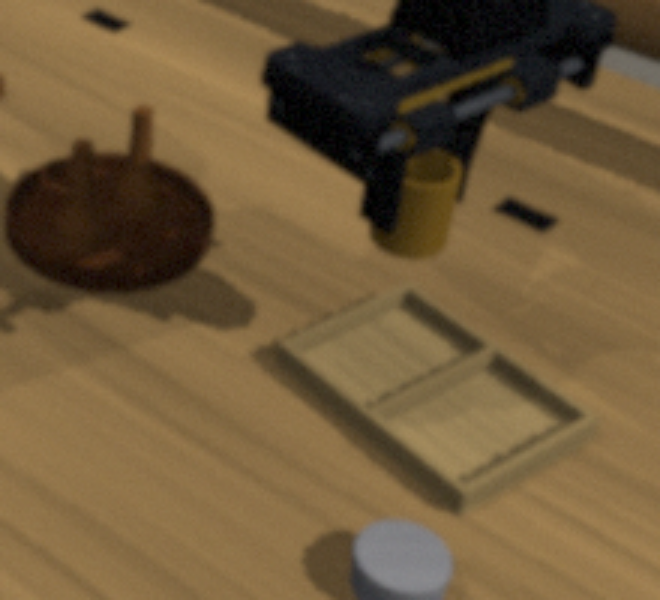

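The sleeve is held upright above the far bay.

>>> play_rows --pt "0.03 -0.03 0.8 0 0 0 30" --pt "0.03 -0.03 2.0 0 0 0 30" --pt "0.03 -0.03 3.0 0 0 0 30" --pt "0.03 -0.03 3.5 0 0 0 30" --pt "0.03 -0.03 3.64 0 0 0 30" --pt "0.03 -0.03 3.64 0 0 0 30"

```text
time_s: 16.45
tcp_pos: [0.6154, -0.2208, 0.0268]
ee_rot: [[-0.192, -0.981, 0.0], [-0.981, 0.192, -0.0], [0.0, -0.001, -1.0]]
wrist_force: [-0.3, 0.8, -1.6]
gripper_width: 0.488
```

>>> play_rows --pt "0 0 0.04 0 0 0 30" --pt "0 0 0.08 0 0 0 30" --pt "0 0 0.08 0 0 0 30"

```text
time_s: 16.75
tcp_pos: [0.6154, -0.2212, 0.0252]
ee_rot: [[-0.193, -0.981, 0.001], [-0.981, 0.193, -0.0], [-0.0, -0.001, -1.0]]
wrist_force: [0.1, -0.6, -1.2]
gripper_width: 0.492
```

>>> play_rows --pt "0 0 0.03 0 0 0 30" --pt "0 0 0.03 0 0 0 30" --pt "0 0 0.03 0 0 0 55" --pt "0 0 0.03 0 0 0 62" --pt "0 0 0.03 0 0 0 62" --pt "0 0 -1 0 0 0 62" --pt "0 0 -2.6 0 0 0 62" --pt "0 0 -4 0 0 0 70"

```text
time_s: 17.55
tcp_pos: [0.615, -0.2213, 0.1256]
ee_rot: [[-0.193, -0.981, -0.0], [-0.981, 0.193, -0.0], [0.0, 0.0, -1.0]]
wrist_force: [0.8, -0.6, 0.4]
gripper_width: 0.746
```

```bash
python3 st.py;python3 go.py .4455 .2237 .13 168.8;python3 -c "
from h import *
c=cap('side','s5.png')
im=cv2.imread('pics/s5.png');cv2.imwrite('pics/s5c.png',cv2.resize(im[120:320,270:490],None,fx=3,fy=3))"
```

```text
17.55 [ 0.615  -0.2213  0.1256] [[-0.193, -0.981, -0.0], [-0.981, 0.193, -0.0], [0.0, 0.0, -1.0]] jawyaw 168.87 [ -5.6  29.1  -2.6   0.  -58.3  -5.5] 64.9 [ 0.8 -0.6  0.4]
shift [-16.16  10.09  -0.18] wz 0.01
```

View pics/s5c.png

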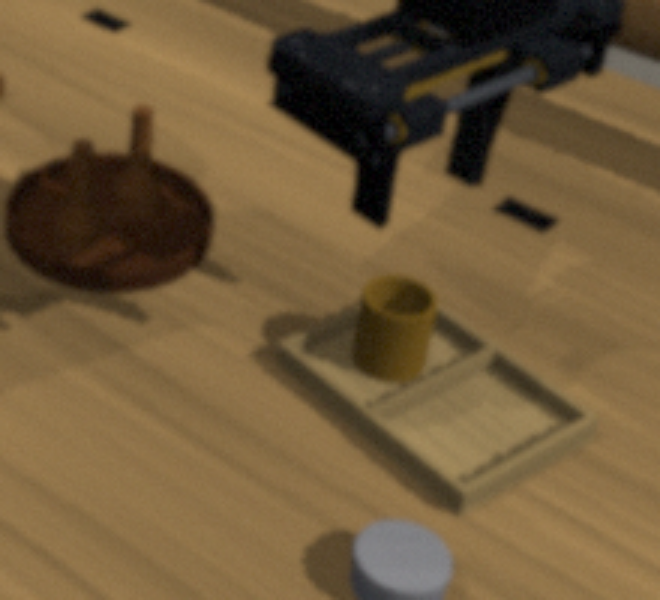

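The sleeve stands in the far bay, at crop (395,330). Next, sleeve 2.

>>> play_rows --pt "-1 0.6 -0.2 0 0 0 75" --pt "-16.16 10.09 -0.2 0 0 0 75" --pt "-16.16 10.09 -0.2 0 0 0 75" --pt "-16.16 10.09 -0.2 0 0 0 75" --pt "-16.16 10.09 -0.2 0 0 0 75" --pt "-16.16 10.09 -0.2 0 0 0 75" --pt "-16.16 10.09 -0.2 0 0 0 75" --pt "-16.16 10.09 -0.2 0 0 0 75" --pt "-16.16 10.09 -0.2 0 0 0 75" --pt "-16.16 10.09 -0.2 0 0 0 75" --pt "-16.16 10.09 -0.2 0 0 0 75" --pt "-16.16 10.09 -0.2 0 0 0 75"

```text
time_s: 18.8
tcp_pos: [0.445, 0.225, 0.1293]
ee_rot: [[-0.191, -0.982, -0.0], [-0.982, 0.191, -0.0], [0.0, 0.0, -1.0]]
wrist_force: [-0.8, 0.4, -0.6]
gripper_width: 0.863
```

```bash
python3 st.py;python3 go.py .4455 .2237 .018 168.8;python3 -c "
from h import *
c=cap('side','s6.png')
im=cv2.imread('pics/s6.png');cv2.imwrite('pics/s6c.png',cv2.resize(im[60:260,80:300],None,fx=3,fy=3))"
```

```text
18.8 [0.445  0.225  0.1293] [[-0.191, -0.982, -0.0], [-0.982, 0.191, -0.0], [0.0, 0.0, -1.0]] jawyaw 169.0 [ 45.5  15.2 -24.6  -0.  -50.2 -56.5] 75.1 [-0.8  0.4 -0.6]
shift [ 0.05 -0.03  4.45] wz 0.04
```

View pics/s6c.png

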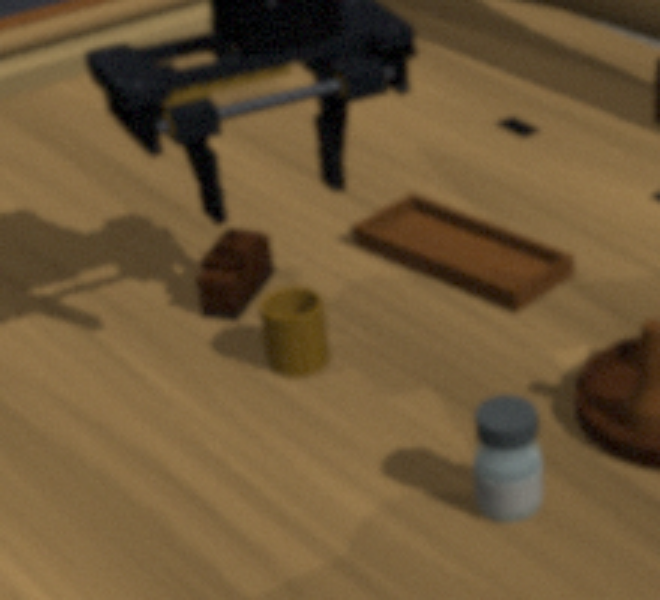

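>>> play_rows --pt "0.04 -0.03 1.2 0 0 0 75" --pt "0.04 -0.03 2.8 0 0 0 75" --pt "0.04 -0.03 4.0 0 0 0 75" --pt "0.04 -0.03 4.45 0 0 0 75" --pt "0.04 -0.03 4.45 0 0 0 75" --pt "0.04 -0.03 4.45 0 0 0 40" --pt "0.04 -0.03 4.45 0 0 0 30" --pt "0.04 -0.03 4.45 0 0 0 30" --pt "0.04 -0.03 4.45 0 0 0 30" --pt "0.04 -0.03 4.45 0 0 0 30" --pt "0.04 -0.03 4.45 0 0 0 30"

```text
time_s: 19.95
tcp_pos: [0.4463, 0.2232, 0.0187]
ee_rot: [[-0.193, -0.981, 0.001], [-0.981, 0.193, 0.0], [-0.001, -0.0, -1.0]]
wrist_force: [-2.0, 1.2, 5.7]
gripper_width: 0.501
```

```bash
python3 st.py;python3 go.py .5995 -.2958 .13 168.8
```

```text
19.95 [0.4463 0.2232 0.0187] [[-0.193, -0.981, 0.001], [-0.981, 0.193, 0.0], [-0.001, -0.0, -1.0]] jawyaw 168.88 [ 45.3  24.6 -31.2   0.  -34.1 -56.4] 43.6 [-2.   1.2  5.7]
shift [ 19.18 -10.02  -4.46] wz 0.02
```

>>> play_rows --pt "0 0 -0.8 0 0 0 30" --pt "0 0 -2.2 0 0 0 30" --pt "0 0 -3.6 0 0 0 30" --pt "0.4 -0.2 -4.46 0 0 0 30" --pt "1.2 -0.63 -4.46 0 0 0 30" --pt "2.4 -1.25 -4.46 0 0 0 30" --pt "3.8 -1.98 -4.46 0 0 0 30" --pt "5.3 -2.77 -4.46 0 0 0 30" --pt "6.8 -3.55 -4.46 0 0 0 30" --pt "8.3 -4.33 -4.46 0 0 0 30" --pt "9.8 -5.12 -4.46 0 0 0 30" --pt "11.3 -5.9 -4.46 0 0 0 30"

```text
time_s: 21.15
tcp_pos: [0.5359, -0.0844, 0.1289]
ee_rot: [[-0.193, -0.981, -0.001], [-0.981, 0.193, 0.0], [0.0, 0.001, -1.0]]
wrist_force: [0.6, 1.3, -2.5]
gripper_width: 0.499
```

>>> play_rows --pt "1.5 -0.78 0 0 0 0 30" --pt "3.0 -1.57 0 0 0 0 30" --pt "4.5 -2.35 0 0 0 0 30" --pt "5.9 -3.08 0 0 0 0 30" --pt "7.0 -3.66 0 0 0 0 30" --pt "7.6 -3.97 0 0 0 0 30" --pt "7.88 -4.12 0 0 0 0 30" --pt "7.88 -4.12 0 0 0 0 30" --pt "7.88 -4.12 0 0 0 0 30"

```text
time_s: 22.05
tcp_pos: [0.5987, -0.2951, 0.1291]
ee_rot: [[-0.193, -0.981, -0.001], [-0.981, 0.193, 0.001], [-0.001, 0.001, -1.0]]
wrist_force: [-0.1, 0.3, -1.1]
gripper_width: 0.504
```

```bash
python3 st.py;python3 go.py .5995 -.2958 .0252 168.8;python3 -c "
from h import *
c=cap('side','s7.png')
im=cv2.imread('pics/s7.png');cv2.imwrite('pics/s7c.png',cv2.resize(im[120:320,290:510],None,fx=3,fy=3))"
```

```text
22.05 [ 0.5987 -0.2951  0.1291] [[-0.193, -0.981, -0.001], [-0.981, 0.193, 0.001], [-0.001, 0.001, -1.0]] jawyaw 168.87 [-12.4  30.2  -0.1  -0.  -59.7   1.3] 43.8 [-0.1  0.3 -1.1]
shift [ 0.02 -0.04  4.15] wz 0.01
```

View pics/s7c.png

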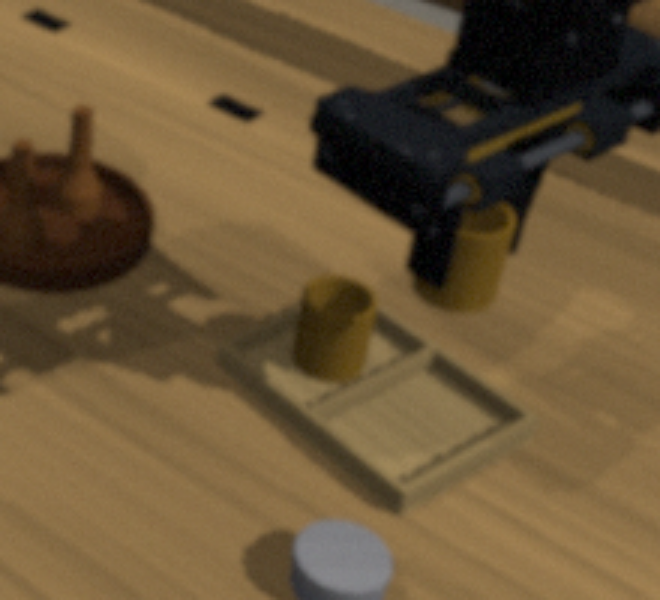

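Sleeve 2 is upright above the near bay.

>>> play_rows --pt "0.02 -0.03 0.8 0 0 0 30" --pt "0.02 -0.03 2.2 0 0 0 30" --pt "0.02 -0.03 3.4 0 0 0 30" --pt "0.02 -0.03 4.0 0 0 0 30" --pt "0.02 -0.03 4.14 0 0 0 30" --pt "0.02 -0.03 4.14 0 0 0 30" --pt "0.02 -0.03 4.18 0 0 0 30" --pt "0.02 -0.03 4.18 0 0 0 30"

```text
time_s: 22.9
tcp_pos: [0.6008, -0.2969, 0.0267]
ee_rot: [[-0.193, -0.981, 0.003], [-0.981, 0.193, -0.001], [0.0, -0.003, -1.0]]
wrist_force: [0.1, -0.1, -0.9]
gripper_width: 0.503
```

>>> play_rows --pt "0 0 0 0 0 0 30" --pt "0 0 0.02 0 0 0 30" --pt "0 0 0.02 0 0 0 30"

```text
time_s: 23.2
tcp_pos: [0.5999, -0.2967, 0.0249]
ee_rot: [[-0.193, -0.981, 0.0], [-0.981, 0.193, -0.0], [-0.0, -0.0, -1.0]]
wrist_force: [0.4, -0.9, -1.9]
gripper_width: 0.505
```

>>> play_rows --pt "0 0 0.04 0 0 0 30" --pt "0 0 0.04 0 0 0 30" --pt "0 0 0.04 0 0 0 55" --pt "0 0 0.04 0 0 0 62" --pt "0 0 0.04 0 0 0 62" --pt "0 0 -1 0 0 0 62" --pt "0 0 -2.6 0 0 0 62" --pt "0 0 -4 0 0 0 62" --pt "0 0 -4 0 0 0 62"

```text
time_s: 24.1
tcp_pos: [0.6035, -0.2981, 0.1315]
ee_rot: [[-0.192, -0.981, 0.012], [-0.981, 0.192, -0.005], [0.002, -0.013, -1.0]]
wrist_force: [1.1, -1.4, -0.1]
gripper_width: 0.715
```

```bash
python3 st.py;python3 go.py .4694 .3326 .12 123.8;python3 -c "
from h import *
c=cap('side','s8.png')
im=cv2.imread('pics/s8.png');cv2.imwrite('pics/s8c.png',cv2.resize(im[120:320,290:510],None,fx=3,fy=3))"
```

```text
24.1 [ 0.6035 -0.2981  0.1315] [[-0.192, -0.981, 0.012], [-0.981, 0.192, -0.005], [0.002, -0.013, -1.0]] jawyaw 168.93 [-12.5  30.2   0.2   0.1 -59.2   1.4] 62.2 [ 1.1 -1.4 -0.1]
shift [-23.73  10.11   0.27] wz 9.03
```

View pics/s8c.png

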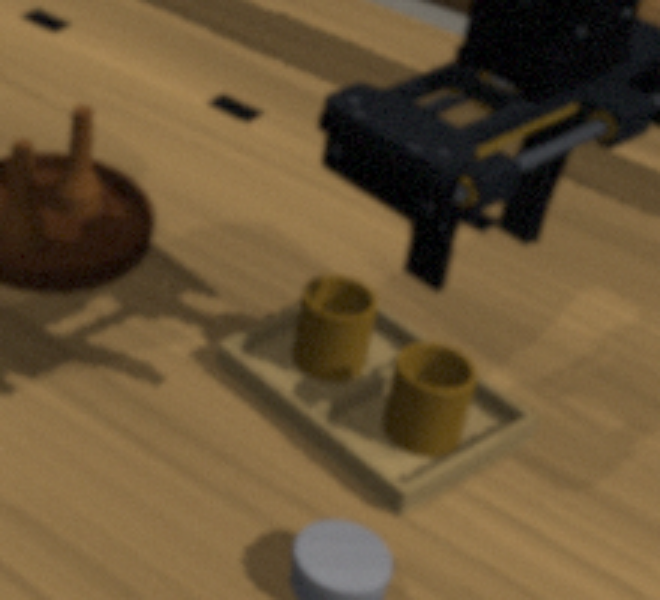

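Both sleeves are in their bays, at crop (335,330) and (430,400). Next, the foot.

>>> play_rows --pt "-0.5 0.2 0 0 0 0 62" --pt "-1.5 0.64 0 0 0 0 62" --pt "-23.7 10.1 0 0 0 9 62" --pt "-23.7 10.1 0 0 0 9 62" --pt "-23.7 10.1 0 0 0 9 62" --pt "-23.7 10.1 0 0 0 9 62" --pt "-23.7 10.1 0 0 0 9 62" --pt "-23.7 10.1 0 0 0 9 62" --pt "-23.7 10.1 0 0 0 9 62" --pt "-23.7 10.1 0 0 0 9 62" --pt "-23.7 10.1 0 0 0 9 62" --pt "-23.7 10.1 0 0 0 9 62"

```text
time_s: 25.35
tcp_pos: [0.4894, 0.2168, 0.123]
ee_rot: [[-0.83, -0.557, -0.003], [-0.557, 0.83, -0.002], [0.003, -0.0, -1.0]]
wrist_force: [0.9, 1.0, 0.8]
gripper_width: 0.711
```

```bash
python3 st.py;python3 go.py .4694 .3326 .12 123.8
```

```text
25.35 [0.4894 0.2168 0.123 ] [[-0.83, -0.557, -0.003], [-0.557, 0.83, -0.002], [0.003, -0.0, -1.0]] jawyaw 123.88 [ 41.3  19.  -19.9  -0.  -51.2 -97.4] 61.9 [0.9 1.  0.8]
shift [-1.92  4.29  0.11] wz 0.02
```

>>> play_rows --pt "-1.9 4.2 0 0 0 0 62" --pt "-1.9 4.2 0 0 0 0 62" --pt "-1.9 4.2 0 0 0 0 62" --pt "-1.9 4.2 0 0 0 0 62" --pt "-1.9 4.2 0 0 0 0 62"

```text
time_s: 25.85
tcp_pos: [0.4716, 0.3279, 0.1233]
ee_rot: [[-0.83, -0.557, -0.002], [-0.557, 0.83, -0.002], [0.003, -0.001, -1.0]]
wrist_force: [0.1, -0.2, 0.1]
gripper_width: 0.711
```

```bash
python3 st.py;python3 go.py .4694 .3326 .018 123.8;python3 -c "
from h import *
c=cap('side','s9.png')
im=cv2.imread('pics/s9.png');cv2.imwrite('pics/s9c.png',cv2.resize(im[60:220,80:260],None,fx=4,fy=4)[:600])"
```

```text
25.85 [0.4716 0.3279 0.1233] [[-0.83, -0.557, -0.002], [-0.557, 0.83, -0.002], [0.003, -0.001, -1.0]] jawyaw 123.87 [  50.9   22.4  -14.4   -0.   -53.3 -107.1] 61.9 [ 0.1 -0.2  0.1]
shift [-0.04  0.21  4.21] wz 0.01
```

View pics/s9c.png

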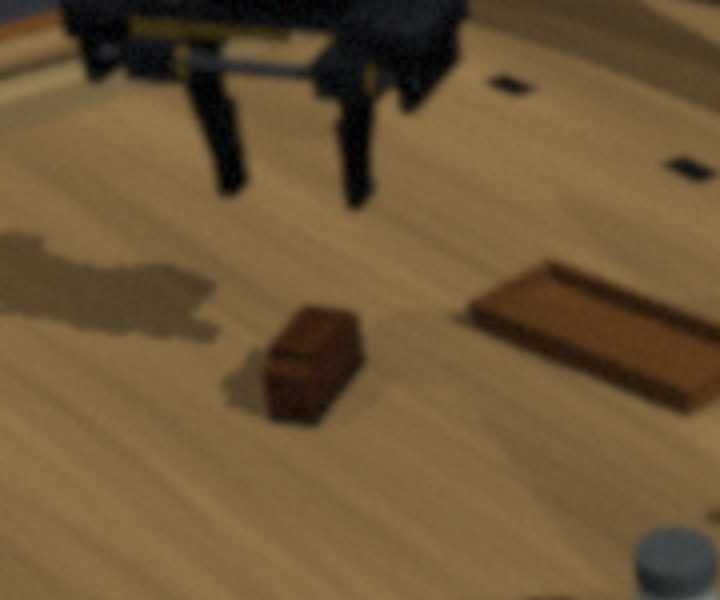

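>>> play_rows --pt "-0.04 0.21 1.2 0 0 0 62" --pt "-0.04 0.21 2.6 0 0 0 62" --pt "-0.04 0.21 3.8 0 0 0 62" --pt "-0.04 0.21 4.21 0 0 0 62" --pt "-0.04 0.21 4.21 0 0 0 62" --pt "-0.04 0.21 4.21 0 0 0 35" --pt "-0.04 0.21 4.21 0 0 0 20" --pt "-0.04 0.21 4.21 0 0 0 15" --pt "-0.04 0.21 4.21 0 0 0 15" --pt "-0.04 0.21 4.21 0 0 0 15" --pt "-0.04 0.21 4.21 0 0 0 15"

```text
time_s: 27.0
tcp_pos: [0.4709, 0.3341, 0.0199]
ee_rot: [[-0.83, -0.557, 0.001], [-0.557, 0.83, 0.0], [-0.001, 0.0, -1.0]]
wrist_force: [-1.3, 0.2, 2.3]
gripper_width: 0.325
```

```bash
python3 st.py;python3 go.py .6255 .253 .08 188.2
```

```text
27.0 [0.4709 0.3341 0.0199] [[-0.83, -0.557, 0.001], [-0.557, 0.83, 0.0], [-0.001, 0.0, -1.0]] jawyaw 123.87 [  51.4   30.1  -19.9    0.   -40.  -107.6] 28.3 [-1.3  0.2  2.3]
shift [-3.33 -6.14 -2.4 ] wz -12.87
```

>>> play_rows --pt "0 0 -0.8 0 0 0 15" --pt "0 0 -2 0 0 0 15" --pt "0 0 -3 0 0 -0.8 15" --pt "-0.3 -0.6 -3 0 0 -2 15" --pt "-0.8 -1.4 -3 0 0 -3.5 15" --pt "-1.4 -2.5 -3 0 0 -5 15" --pt "-2 -3.6 -3 0 0 -6.6 15" --pt "-2.5 -4.6 -3 0 0 -8.2 15" --pt "-2.9 -5.4 -3 0 0 -9.8 15" --pt "-3.2 -5.9 -3 0 0 -11.3 15" --pt "-3.33 -6.14 -3 0 0 -12.4 15" --pt "-3.33 -6.14 -3 0 0 -12.87 15"

```text
time_s: 28.2
tcp_pos: [0.626, 0.2519, 0.0935]
ee_rot: [[0.144, -0.99, -0.001], [-0.99, -0.144, -0.0], [0.0, 0.001, -1.0]]
wrist_force: [-0.5, -1.1, -0.3]
gripper_width: 0.32
```

>>> play_rows --pt "0 0 0 0 0 0 15" --pt "0 0 0 0 0 0 15"

```text
time_s: 28.4
tcp_pos: [0.6251, 0.2527, 0.094]
ee_rot: [[0.142, -0.99, -0.001], [-0.99, -0.142, -0.0], [0.0, 0.001, -1.0]]
wrist_force: [0.8, -0.1, -0.7]
gripper_width: 0.315
```

```bash
python3 st.py;python3 go.py .6255 .253 .026 188.3;python3 -c "
from h import *
c=cap('side','s10.png')
im=cv2.imread('pics/s10.png');cv2.imwrite('pics/s10c.png',cv2.resize(im[60:200,150:330],None,fx=4,fy=4))"
```

```text
28.4 [0.6251 0.2527 0.094 ] [[0.142, -0.99, -0.001], [-0.99, -0.142, -0.0], [0.0, 0.001, -1.0]] jawyaw -171.85 [ 35.7  32.7  -1.2  -0.  -56.1 -27.6] 27.4 [ 0.8 -0.1 -0.7]
shift [-0.01 -0.02  2.72] wz -0.03
```

View pics/s10c.png

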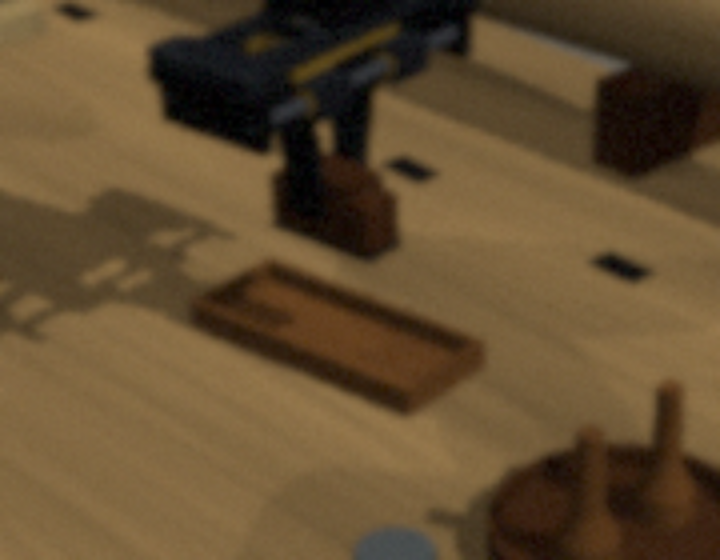

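The foot is held level along the tray, with its dark sole at the bottom. Lowering.

>>> play_rows --pt "0 0 0.6 0 0 0 15" --pt "0 0 1.5 0 0 0 15" --pt "0 0 2.3 0 0 0 15" --pt "0 0 2.7 0 0 0 15" --pt "0 0 2.7 0 0 0 15" --pt "0 0 2.7 0 0 0 15"

```text
time_s: 29.05
tcp_pos: [0.6253, 0.2529, 0.0265]
ee_rot: [[0.143, -0.99, 0.0], [-0.99, -0.143, -0.0], [0.0, -0.0, -1.0]]
wrist_force: [-1.7, -0.1, -0.3]
gripper_width: 0.322
```

>>> play_rows --pt "0 0 0.03 0 0 0 15" --pt "0 0 0.06 0 0 0 15" --pt "0 0 0.06 0 0 0 15"

```text
time_s: 29.35
tcp_pos: [0.6253, 0.2527, 0.0253]
ee_rot: [[0.143, -0.99, 0.0], [-0.99, -0.143, 0.0], [-0.0, -0.0, -1.0]]
wrist_force: [-0.5, -0.8, -0.6]
gripper_width: 0.324
```

>>> play_rows --pt "0 0 0.04 0 0 0 15" --pt "0 0 0.04 0 0 0 15" --pt "0 0 0.04 0 0 0 40" --pt "0 0 0.04 0 0 0 50" --pt "0 0 0.04 0 0 0 50" --pt "0 0 -0.8 0 0 0 50" --pt "0 0 -2.4 0 0 0 50" --pt "0 0 -4 0 0 0 50" --pt "4 -4 -5 0 0 0 50" --pt "8 -8 -5 0 0 0 50" --pt "8 -8 -5 0 0 0 50" --pt "8 -8 -5 0 0 0 50"

```text
time_s: 30.55
tcp_pos: [0.7858, 0.1326, 0.1452]
ee_rot: [[0.143, -0.99, 0.001], [-0.99, -0.143, 0.0], [-0.0, -0.001, -1.0]]
wrist_force: [1.1, 1.6, 0.0]
gripper_width: 0.577
```

The dish-ward shift also took the tool toward +x, so I'm backing it off to see clearly.

>>> play_rows --pt "0 0 -0.8 0 0 0 50" --pt "0 3 -2 0 0 0 50" --pt "0 14 -3 0 0 0 50" --pt "0 14 -3 0 0 0 50" --pt "0 14 -3 0 0 0 50" --pt "0 14 -3 0 0 0 50" --pt "0 14 -3 0 0 0 50" --pt "0 14 -3 0 0 0 50" --pt "0 14 -3 0 0 0 50" --pt "0 14 -3 0 0 0 50"

```text
time_s: 31.55
tcp_pos: [0.4375, 0.0836, 0.2207]
ee_rot: [[0.144, -0.99, 0.003], [-0.99, -0.144, 0.001], [-0.001, -0.003, -1.0]]
wrist_force: [0.8, 0.7, 0.4]
gripper_width: 0.574
```

```bash
python3 st.py;python3 -c "
from h import *
cap('side','s11.png');cap('top','t11.png')"
```

```text
31.55 [0.4375 0.0836 0.2207] [[0.144, -0.99, 0.003], [-0.99, -0.144, 0.001], [-0.001, -0.003, -1.0]] jawyaw -171.73 [ 31.8   4.2 -23.6   0.  -62.  -23.6] 50.0 [0.8 0.7 0.4]
```

View pics/s11.png

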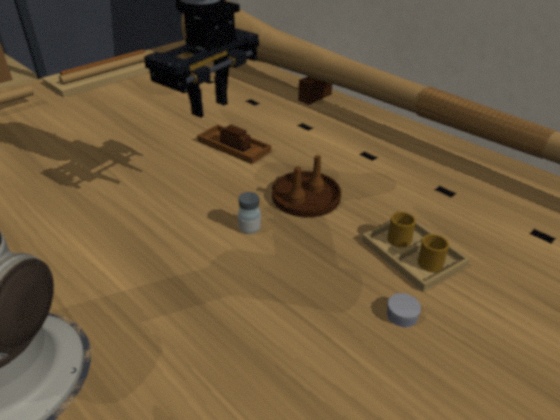

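View pics/t11.png

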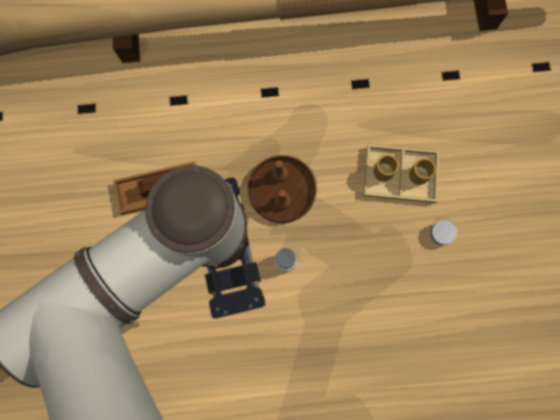

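Everything looks placed. I'll check numerically that each part is seated, fitting from the side view at floor height 5 mm.

```bash
python3 - <<'E'
from fit import *
F=[('mouthpiece',.6283,-.0056,0,.005),('mouthpiece',.5716,-.0058,0,.005),('sleeve',.6154,-.2212,0,.005),('sleeve',.5999,-.2967,0,.005),('foot',.6253,.2527,.143+np.pi/2,.005),('tin',.4718,-.3242,0,0),('glue_jar',.4465,.0013,0,0)]
c=cap('side','s12.png');im=cv2.resize(c['pixels'][:,:,::-1],None,fx=4,fy=4,interpolation=cv2.INTER_CUBIC)
for k,x,y,a,z in F:
    T=np.eye(4);T[:2,:2]=[[np.cos(a),-np.sin(a)],[np.sin(a),np.cos(a)]];T[:3,3]=x,y,z
    cs,_=cv2.findContours(render(c,M[k],T),cv2.RETR_EXTERNAL,cv2.CHAIN_APPROX_NONE);cv2.drawContours(im,cs,-1,(0,255,0),1)
im=im[450:1330,720:1900]
cv2.imwrite('pics/ov12.png',cv2.resize(im,None,fx=.66,fy=.66,interpolation=cv2.INTER_AREA))
print(r.sense()['time_s'])
E
```

```text
31.7
```

View pics/ov12.png

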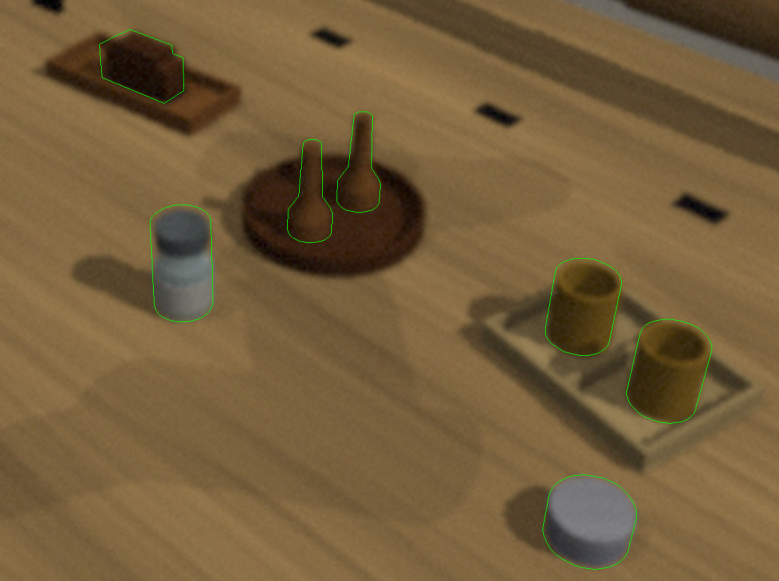

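The outlines drawn at the release poses, on the 5 mm floors, match all five parts, and the tin and jar haven't moved. Handing in.

```bash
python3 -c "
from station import r
print(r.finish_job())"
```

```text
the job is handed in; nothing more can be done
None
```

All five parts are in their trays, placed in the order asked, and I handed the job in at about 32 s. Both mouthpieces stand cup down in the dish, one sleeve stands in each bay of the box, and the foot lies lengthwise, sole down, in the long tray.

- **Last check:** I drew each part's outline at its release position, on the 5 mm tray floors, over the final side picture. All five matched, and the tin and glue jar matched their starting outlines. The gripper was open and clear of everything.
- **Less well checked:** in the final top picture the arm hid most of the long tray, so the foot's seating was confirmed from the side view only. When I let go of the sleeves and the foot, the readings gave no clear sign that they had touched down, so they may have dropped by up to about 1 mm.
- **Slips:** I turned the wrist the wrong way once, and after releasing the foot one retreat move went further forward than I meant. The forces read at the end of those moves stayed under about 3 N, and nothing was disturbed.

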